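# Setting out the bookstall

### The job

Set out the stall: stand each cardboard pencil tube that is there upright in the wooden block, right down in the hole that fits its diameter, and take each book out of the slotted holder and put it on the display stand, the same way up, leaning back against the stand's rail with its lower edge on the ledge behind the front lip, books side by side and not overlapping. Leave the paperweight, the steel tumbler and the cash tin where they are.

Things in the scene. Friction and masses are not known exactly. Their poses are not given: they have to be found in the camera images.
- block: Loose wooden block of about 1 kg, 80 (own x) x 300 (own y) x 50 mm high, with a row of five round blind holes along its own y, graded from the smallest at -y to the largest at +y, 58 mm apart, each 40 mm deep (hole floor 10 mm above the table). Origin: centre of its underside, on the table. Its position and yaw (within about 0.15 rad) vary, and it may change sides with the display stand.
- block_hole0 (a point): Centre of the mouth (top face of the block, 50 mm above the table) of the 31 mm hole, which is for the 28 mm tube.
- block_hole1 (a point): Centre of the mouth (top face of the block, 50 mm above the table) of the 37 mm hole, which is for the 34 mm tube.
- block_hole2 (a point): Centre of the mouth (top face of the block, 50 mm above the table) of the 43 mm hole, which is for the 40 mm tube.
- block_hole3 (a point): Centre of the mouth (top face of the block, 50 mm above the table) of the 49 mm hole, which is for the 46 mm tube.
- block_hole4 (a point): Centre of the mouth (top face of the block, 50 mm above the table) of the 55 mm hole, which is for the 52 mm tube.
- tube28_mid (a point): Centre, half-way up, of a closed cardboard pencil tube with a tin cap, 28 mm in diameter and 105 mm tall, about 116 g, standing upright on the table; its own z runs up along its axis. It may be absent (then there is nothing to do for it). All tubes look alike but for their diameter; their places are shuffled.
- tube34_mid (a point): Centre, half-way up, of a closed cardboard pencil tube with a tin cap, 34 mm in diameter and 105 mm tall, about 128 g, standing upright on the table; its own z runs up along its axis. It may be absent (then there is nothing to do for it). All tubes look alike but for their diameter; their places are shuffled.
- tube40_mid (a point): Centre, half-way up, of a closed cardboard pencil tube with a tin cap, 40 mm in diameter and 105 mm tall, about 140 g, standing upright on the table; its own z runs up along its axis. It may be absent (then there is nothing to do for it). All tubes look alike but for their diameter; their places are shuffled.
- tube46_mid (a point): Centre, half-way up, of a closed cardboard pencil tube with a tin cap, 46 mm in diameter and 105 mm tall, about 152 g, standing upright on the table; its own z runs up along its axis. It may be absent (then there is nothing to do for it). All tubes look alike but for their diameter; their places are shuffled.
- tube52_mid (a point): Centre, half-way up, of a closed cardboard pencil tube with a tin cap, 52 mm in diameter and 105 mm tall, about 164 g, standing upright on the table; its own z runs up along its axis. It may be absent (then there is nothing to do for it). All tubes look alike but for their diameter; their places are shuffled.
- stand: Fixed wooden display stand: a ledge board 12 mm thick and 280 mm long (own y), a front lip and a rail behind. Origin: centre of its underside, on the table. Own x points to the front, away from the robot (within 0.15 rad). Books stand on the ledge, tops leaning back towards own -x over the rail, about 0.2 to 0.4 rad from vertical. Two fit side by side, at about y = -62 and +62 mm.
- stand_lip (a point): Middle of the top of the stand's front lip at its inner face: 38 mm in front (+x) of the stand's origin, 27 mm above the table, 15 mm above the ledge. The lip runs the whole length.
- stand_rail (a point): Middle of the stand's rail, on its axis: a round level bar of 16 mm diameter, 276 mm long along the stand's y, 28 mm behind (-x) the stand's origin and 112 mm above the table, on a post at each end (y = -130 and +130 mm).
- book0_mid (a point): Centre of a closed hardback book with plain cloth covers, 20 mm thick (own x) x 110 mm wide (own y) x 175 mm tall (own z, up), about 220 g. It stands upright in one of the holder's two slots; grip it across its thickness near its top edge. It may be absent (one or two books are there). Both books are alike.
- book1_mid (a point): Centre of a closed hardback book with plain cloth covers, 20 mm thick (own x) x 110 mm wide (own y) x 175 mm tall (own z, up), about 220 g. It stands upright in one of the holder's two slots; grip it across its thickness near its top edge. It may be absent (one or two books are there). Both books are alike.
- trough: Fixed plywood book holder at the left, 160 (own x) x 130 (own y) mm, with a floor 8 mm thick and two slots along own y centred at x = -40 and +40 mm; each slot is 24 mm wide between walls that reach 40 mm above the table. Origin: centre of its underside. A book stands in a slot with its thickness along the holder's x and rises 143 mm above the walls.
- weight: Bystander: a round brass paperweight, 72 mm across and 38 mm high, loose. Origin: centre of its underside.
- tumbler: Bystander: an empty steel tumbler, 68 mm across and 90 mm high, loose. Origin: centre of its underside.
- cashtin: Bystander: a round aluminium cash tin, 90 mm across and 80 mm high, loose. Origin: centre of its underside.
There are look-alikes about, which are no part of the job. Leave any purple look-alike of the part that bears book0_mid alone.

How it is judged:
At the end, for the whole second after the job is handed in: Each tube is in its hole: within 8 mm in plan, 6 mm of the floor, 0.15 rad of upright. Each book stands on the ledge between lip and rail, leaning 0.12 to 0.55 rad, square within 0.2 rad, within 95 mm of mid-stand, two 100 mm apart. All at rest; bystanders within 30 mm (horizontal distance between tube28_mid and block_hole0 below 0.008 m and height (world z) of each of tube28_mid, tube34_mid, tube40_mid, tube46_mid, tube52_mid below 0.068 m and angle between each of tube28_mid, tube34_mid, tube40_mid, tube46_mid, tube52_mid's own z axis and vertical below 0.15 rad and linear speed of each of tube28, tube34, tube40, tube46, tube52, book0, book1 below 0.02 m/s and horizontal distance between tube34_mid and block_hole1 below 0.008 m and horizontal distance between tube40_mid and block_hole2 below 0.008 m and horizontal distance between tube46_mid and block_hole3 below 0.008 m and horizontal distance between tube52_mid and block_hole4 below 0.008 m and angle between book0_mid's own z axis and vertical between 0.12 and 0.55 rad and angle between the y axis of each of book0_mid, book1_mid and the y axis of stand, either way round below 0.2 rad and x of book0_mid in the frame of stand between -0.04 and 0.03 m and y of book0_mid in the frame of stand between -0.095 and 0.095 m and z of book0_mid in the frame of stand between 0.085 and 0.108 m and angle between book1_mid's own z axis and vertical between 0.12 and 0.55 rad and x of book1_mid in the frame of stand between -0.04 and 0.03 m and y of book1_mid in the frame of stand between -0.095 and 0.095 m and z of book1_mid in the frame of stand between 0.085 and 0.108 m and distance between book0_mid and book1_mid above 0.1 m and distance of each of weight, tumbler, cashtin from where it was at the start of the episode below 0.03 m); the robot touches nothing.
It fails at once if the paperweight is knocked away or tipped (distance of weight from where it was at the start of the episode above 0.04 m or angle between weight's own z axis and vertical above 0.5 rad).
It fails at once if the tumbler is knocked away or tipped (distance of tumbler from where it was at the start of the episode above 0.04 m or angle between tumbler's own z axis and vertical above 0.5 rad).
It fails at once if the cash tin is knocked away or tipped (distance of cashtin from where it was at the start of the episode above 0.04 m or angle between cashtin's own z axis and vertical above 0.5 rad).
Of tube28, tube34, tube40, tube46, tube52 only 4 to 5 are there at a start; the rules pass over those that are not, and their reading is None.
Of book0, book1 only 1 to 2 are there at a start; the rules pass over those that are not, and their reading is None.
At some moment in a run one of block may be knocked a few centimetres aside while the robot is not near it.
It also fails if it takes over 210 s, if anything falls off the work surface, if the arm or the gripper's body presses on something with over 40 N, if the wrist force passes 120 N, or if a joint passes its speed limit or range.

### The arm

A 6-joint arm with a two-finger parallel gripper is mounted at the origin on the work surface. World frame = base frame: x ahead of the robot, y to its left, z up, the work surface at z = 0. Lengths are in m, angles in rad, forces in N, time in s.
With the tool pointing down it reaches from about 0.225 to 0.875 m from the base axis. Payload 3.4 kg.
Tool frame: the origin (TCP) lies where the fingers leave the gripper's body, on its centre line; the fingertips stand 73 mm ahead of it and the grasp point (between the pads) lies 54 mm ahead of it (manip.grip_point_offset is the distance from the TCP to the grasp point, in m); z points along the fingers, y is the line along which they close (so a half turn about z gives the same grasp; the last joint's range is limited). The gripper opens to 85 mm and grips with 20 to 120 N. Pads are 22 mm wide; open, the fingers measure 114 mm over their backs; the gripper's body (76 mm by 85 mm) begins 54 mm behind the grasp point. The pads swing forward as they close: fully open they stand 13 mm farther back than shut.
Start: joints at [1.214, 0.276, 1.505, -0, 1.361, -0.121], TCP at [0.134, 0.559, 0.304] pointing down, gripper open.
Joint ranges: [-2.89, 2.89], [-0.75, 2.08], [0.22, 2.7], [-1.18, 4.32], [0.11, 2.71], [-2.7, 2.7]. Speed limits (rad/s): [2.57, 2.57, 3.14, 3.14, 3.14, 3.14].

### API

Orientations are given as a unit quaternion [w, x, y, z].
In Python, from rig import sensors, cams, manip, spotter gives the robot as it stands.
- The arm moves only by the tool drive_tool, never from a script. Its argument "targets" is a list of rows, each a list of 4 numbers: the shift along the world's x, y, z in m, then the turn about the world's z in degrees. In form: [[dx, dy, dz, spin], ...]. A call has exactly 5 rows; each row shifts and turns the commanded pose from where the row before left it; what a row does not reach is not made up. A row lasts 1/8 s, in which the tool goes at most 62.5 mm and 10.7 degrees, less where a joint would pass 70% of its speed; a pose out of reach is approached as far as the arm can. A call is refused whole if a number of a shift passes 0.0625 or a number of a turn 10.7, either way. A call with a gripper value outside its range is refused whole. "jaw" is the finger opening in m, from 0 to 0.0854, set as the call begins (left out, the last holds). The fingers move at their own pace and stop on an object; "force" is the grip in N (left out, the last holds). Time passes only in rows, so rows that do not move let the fingers close, or fill a call up. It gives the time, the measured TCP pose, the force and the opening at its end, in the units of the state.
- sensors.get_state(): the state, without advancing time (a new reading comes with each control period).
- cams.get_image(name): name is "scene" or "top" or "wrist"; returns a dict with "color" (480x640x3 uint8, red, green, blue), "intrinsics" (3x3 intrinsics, pixels), "D" ([k1, k2, p1, p2, k3] as OpenCV has them; the pictures are not rectified), "R" (3x3) and "t" (3): a world point X has camera coordinates R X + t. Camera axes: x right, y down, z forward; pixel columns grow to the right and rows downward; lengths in m; the calibration is good to about 2 mm. A picture is of the moment at which its call begins. There is no depth.
- manip.sign_off(): hands the job in, once; it reports no verdict.
Trained networks look in the newest picture that a camera, given by its name, has taken for a name from the list of things; names that differ only in an ending like _2 or _b are one class to them, and where a whole thing is asked for, a point or a joint stands for the part that bears it (a point fixed in the world has none). Each returns a list of dicts, best first, with "score" (0 to 1); they miss things now and then, are a little off and sometimes report something else, mostly with a low value. They report only what shows in the picture. A call takes as long as a camera call. They do not tell look-alikes from the thing itself.
- spotter.find_in(query, camera): "point" ([x, y, z] in m, in world coordinates, good to about 4 mm: the middle of the surface that is visible of it).
- spotter.landmark_of(query, camera): "point" ([x, y, z] in m, in world coordinates, good to about 4 mm: a listed point, or the origin of a listed thing).
The state is a dict: "clock": time; "qpos": joint angles; "qd": joint speeds; "effort": joint torques, N m; "position": TCP position; "ee_rot": TCP orientation; "contact_force": force on the tool from outside, world axes, zero at the start; "moment": the same for the moment, N m; "width": finger opening in m.
Only numpy, scipy, OpenCV 4.12 (cv2) and the standard library are available. Lean on these libraries where they do the work, as an engineer would, in place of code of your own. Each camera call takes 0.05 s, during which the arm holds its last target. There are 200 camera calls.

## Working session

There is one attempt and no reset: what is moved stays moved. The work goes in short steps, Python scripts to look and compute and a tool call to move; the robot and the scene stay as the last step left them, time stands still between calls to the robot, and variables do not carry over. Pictures are saved under pics/ and viewed, on a budget of 14 in all, crops included, one or two more only if the job needs it, and the job is handed in when it is done.

Besides the shell and the picture viewer there is one more tool, called after "Request:" as a command line: name --pt "numbers of a row" for each row, then --argument value for the rest. drive_tool: Moves the arm, as the interface text tells. Its arguments: {"type":"object","properties":{"targets":{"type":"array","items":{"type":"array","items":{"type":"number"}}},"jaw":{"type":"number"},"force":{"type":"number"}},"required":["targets"]}

```bash
ls; mkdir -p pics; cat > h.py <<'E'
import numpy as np, cv2
from rig import sensors, cams, manip, spotter
def shot(name, fn=None):
    im=cams.get_image(name)
    if fn: cv2.imwrite('pics/'+fn, cv2.cvtColor(im['color'],cv2.COLOR_RGB2BGR))
    return im
def proj(im,X):
    r,_=cv2.Rodrigues(np.array(im['R'])); p,_=cv2.projectPoints(np.array(X,float).reshape(-1,1,3),r,np.array(im['t'],float),np.array(im['intrinsics']),np.array(im['D'],float)); return p[:,0]
def unproj(im,px,z):
    px=np.array(px,float).reshape(-1,1,2)
    u=cv2.undistortPoints(px,np.array(im['intrinsics']),np.array(im['D'],float))[:,0]
    R=np.array(im['R']);t=np.array(im['t']); c=-R.T@t
    d=np.c_[u,np.ones(len(u))]@R
    return c+d*((z-c[2])/d[:,2])[:,None]
def st():
    s=sensors.get_state(); print('t',round(s['clock'],2),'p',np.round(s['position'],4),'q',np.round(s['ee_rot'],3),'w',round(s['width'],4),'F',np.round(s['contact_force'],1),'j',np.round(s['qpos'],2)); return s
E
python3 - <<'E'
from h import *
st()
for c in('top','scene'):
    shot(c,c+'0.png')
    for n in ['block','block_hole0','block_hole1','block_hole2','block_hole3','block_hole4','tube28_mid','tube34_mid','tube40_mid','tube46_mid','tube52_mid','stand','stand_lip','stand_rail','book0_mid','book1_mid','trough','weight','tumbler','cashtin']:
        print(c,n,[(np.round(d['point'],3).tolist(),round(d['score'],2)) for d in spotter.landmark_of(n,c)][:5])
E
```

```text
pics
t 0.0 p [0.1342 0.5587 0.303 ] q [-0.     0.118  0.993 -0.001] w 0.0853 F [ 0.4  0.  -0. ] j [ 1.21  0.28  1.51 -0.    1.36 -0.12]
top block [([0.573, 0.162, 0.001], 0.67), ([0.416, -0.349, 0.056], 0.37)]
top block_hole0 [([0.563, 0.103, 0.05], 0.97), ([0.582, 0.278, 0.051], 0.93), ([0.575, 0.222, 0.053], 0.77), ([0.572, 0.168, 0.053], 0.72), ([0.558, 0.046, 0.051], 0.57)]
top block_hole1 [([0.563, 0.103, 0.05], 0.97), ([0.582, 0.278, 0.051], 0.93), ([0.575, 0.222, 0.053], 0.77), ([0.572, 0.168, 0.053], 0.72), ([0.558, 0.046, 0.051], 0.57)]
top block_hole2 [([0.563, 0.103, 0.05], 0.97), ([0.582, 0.278, 0.051], 0.93), ([0.575, 0.222, 0.053], 0.77), ([0.572, 0.168, 0.053], 0.72), ([0.558, 0.046, 0.051], 0.57)]
top block_hole3 [([0.563, 0.103, 0.05], 0.97), ([0.582, 0.278, 0.051], 0.93), ([0.575, 0.222, 0.053], 0.77), ([0.572, 0.168, 0.053], 0.72), ([0.558, 0.046, 0.051], 0.57)]
top block_hole4 [([0.563, 0.103, 0.05], 0.97), ([0.582, 0.278, 0.051], 0.93), ([0.575, 0.222, 0.053], 0.77), ([0.572, 0.168, 0.053], 0.72), ([0.558, 0.046, 0.051], 0.57)]
top tube28_mid [([0.43, 0.07, 0.051
[... 1911 characters left out ...]
-0.354, 0.05], 0.61), ([0.406, 0.371, -0.004], 0.28)]
scene tube46_mid [([0.558, 0.046, 0.047], 0.34)]
scene tube52_mid [([0.401, -0.148, 0.052], 0.56)]
scene stand [([0.577, -0.227, -0.002], 0.58)]
scene stand_lip [([0.617, -0.225, 0.025], 0.58), ([0.575, 0.218, 0.048], 0.57), ([0.555, 0.046, 0.049], 0.36)]
scene stand_rail [([0.548, -0.227, 0.114], 0.75)]
scene book0_mid [([0.434, 0.563, 0.088], 0.79), ([0.371, 0.354, 0.097], 0.76), ([0.212, 0.286, 0.086], 0.63)]
scene book1_mid [([0.44, 0.386, 0.096], 0.66)]
scene trough [([0.41, 0.371, -0.005], 0.95)]
scene weight [([0.774, 0.244, 0.003], 0.74), ([0.621, -0.225, 0.026], 0.46)]
scene tumbler []
scene cashtin [([0.764, -0.136, 0.0], 0.67)]
```

View pics/top0.png

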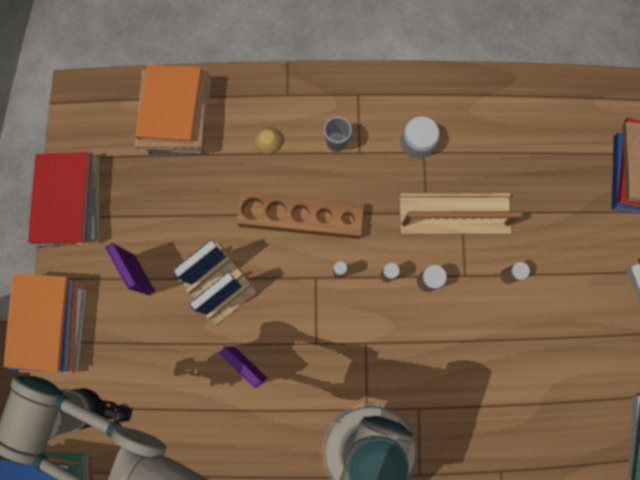

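View pics/scene0.png

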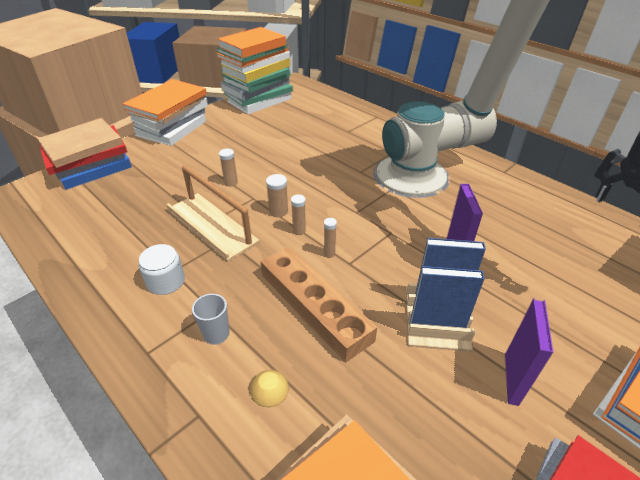

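The top view shows the arm at lower left. There are four tube caps near (340,268), (392,270), (434,277) and (520,270). The two blue books are in the holder at (200,262) and (220,293), with purple look-alikes at (130,268) and (242,366). The scene view agrees with this. I'll go above the holder and look closely.

Request:
drive_tool --pt "0.027 -0.019 0.01 -5.1" --pt "0.027 -0.019 0.01 -5.1" --pt "0.027 -0.019 0.01 -5.1" --pt "0.027 -0.019 0.01 -5.1" --pt "0.027 -0.019 0.01 -5.1" --jaw 0.085 --force 40

```text
clock: 2.72
position: [0.2701, 0.4634, 0.3543]
ee_rot: [0.0, 0.335, 0.942, 0.0]
contact_force: [-0.0, 0.2, 1.5]
width: 0.0845
```

Request:
drive_tool --pt "0.027 -0.019 0.01 -5.1" --pt "0.027 -0.019 0.01 -5.1" --pt "0.027 -0.019 0.01 -5.1" --pt "0.027 -0.019 0.01 -5.1" --pt "0.027 -0.019 0.01 -5.1"

```text
clock: 3.35
position: [0.4051, 0.3684, 0.4043]
ee_rot: [0.0, 0.535, 0.845, 0.0]
contact_force: [-0.4, 0.6, 0.9]
width: 0.0854
```

```bash
python3 - <<'E'
from h import *
st()
w=shot('wrist','w1.png')
for n in ['book0_mid','trough']:
    print('wrist',n,[(np.round(d['point'],4).tolist(),round(d['score'],2)) for d in spotter.landmark_of(n,'wrist')][:5])
# tube caps and stand from top camera
t=shot('top','t1.png')
g=t['color'].astype(int)
for p,nm in [((.43,.07),28),((.42,-.046),34),((.40,-.148),52),((.416,-.35),40)]:
    u=proj(t,[[p[0],p[1],.105]])[0]; x,y=int(u[0]),int(u[1])
    c=g[y-18:y+19,x-18:x+19]; m=((c.min(2)>120)).astype(np.uint8)
    n,l,s,ce=cv2.connectedComponentsWithStats(m); k=1+np.argmax(s[1:,4]); 
    cc=ce[k]+[x-18,y-18]; a=unproj(t,cc,.105)[0]; b=unproj(t,cc+[1,0],.105)[0]
    print(nm,np.round(a,4),'diam',round(2*np.sqrt(s[k,4]/np.pi)*np.linalg.norm(b-a)*1e3,1))
print(np.array(w['intrinsics']).round(0).tolist(), np.round(-np.array(w['R']).T@w['t'],3))
E
```

```text
t 3.35 p [0.4051 0.3684 0.4043] q [0.    0.535 0.845 0.   ] w 0.0854 F [-0.4  0.6  0.9] j [0.61 0.19 1.37 0.   1.58 0.17]
wrist book0_mid [([0.3691, 0.3521, 0.0953], 0.92), ([0.4247, 0.5629, 0.091], 0.75), ([0.2104, 0.2892, 0.0904], 0.58)]
wrist trough [([0.4073, 0.3686, 0.0005], 0.96), ([0.4278, 0.0673, 0.0534], 0.51)]
28 [0.4306 0.0707 0.105 ] diam 29.0
34 [ 0.4239 -0.0463  0.105 ] diam 35.5
52 [ 0.4092 -0.1473  0.105 ] diam 51.9
40 [ 0.4183 -0.35    0.105 ] diam 42.5
[[403.0, 0.0, 322.0], [0.0, 403.0, 242.0], [0.0, 0.0, 1.0]] [0.376 0.431 0.473]
```

View pics/w1.png

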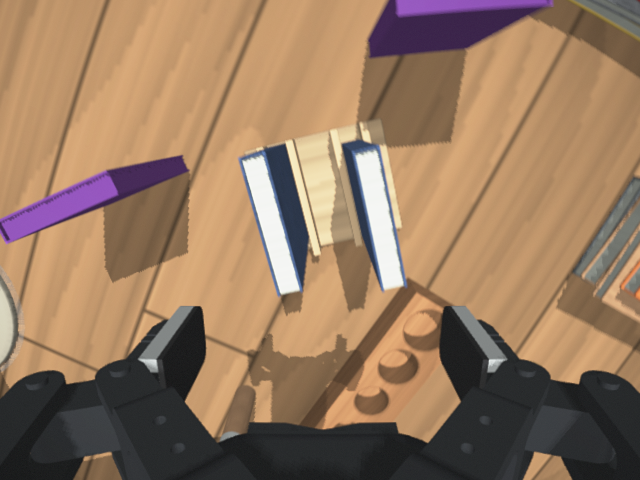

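The wrist view shows both book tops: left corners at about (241,158) to (301,290), right corners at about (353,150) to (405,286). The purple look-alikes are outside the holder. Next I'll fit the top rectangles and the stand and block poses.

```bash
cat >> h.py <<'E'
def book_tops(im,z=.183):
    c=im['color'].astype(int); m=((c.min(2)>170)&(c.max(2)-c.min(2)<40)).astype(np.uint8)
    m[300:]=0
    n,l,s,ce=cv2.connectedComponentsWithStats(m); out=[]
    for k in range(1,n):
        if s[k,4]<1000: continue
        ys,xs=np.nonzero(l==k); P=unproj(im,np.c_[xs,ys],z)[:,:2].astype(np.float32)
        (cx,cy),(a,b),ang=cv2.minAreaRect(P*1000)
        C=np.cov(P.T); w,v=np.linalg.eigh(C); d=v[:,1]*np.sign(v[1,1])
        out.append((P.mean(0).round(4).tolist(),round(a,1),round(b,1),'yaw',round(float(np.degrees(np.arctan2(-d[0],d[1]))),1)))
    return out
E
python3 - <<'E'
from h import *
w=shot('wrist')
for b in book_tops(w): print(b)
P=[]
for c in('top','scene'):
  shot(c)
  for _ in range(1):
    for n in ['stand','stand_lip','stand_rail','book0_mid','book1_mid']: print(c,n,[(np.round(d['point'],4).tolist(),round(d['score'],2)) for d in spotter.landmark_of(n,c)][:3])
# lip & stand yaw: crop views
t=cv2.imread('pics/t1.png')[170:260,380:540]; s=cv2.imread('pics/scene0.png')[150:270,150:280]
cv2.imwrite('pics/crop.png',np.hstack([cv2.resize(t,(480,270),interpolation=cv2.INTER_CUBIC),cv2.resize(s,(292,270),interpolation=cv2.INTER_CUBIC)]))
E
```

```text
([0.44110000133514404, 0.39079999923706055], 16.0, 104.7, 'yaw', 38.9)
([0.37049999833106995, 0.35260000824928284], 15.7, 105.0, 'yaw', 38.9)
top stand [([0.5769, -0.2262, -0.0001], 0.71)]
top stand_lip [([0.6143, -0.2264, 0.0266], 0.63)]
top stand_rail [([0.5475, -0.224, 0.1102], 0.79), ([0.7684, 0.0676, 0.0062], 0.7)]
top book0_mid [([0.4282, 0.5586, 0.088], 0.88), ([0.3713, 0.3493, 0.0966], 0.61)]
top book1_mid [([0.4433, 0.3882, 0.0994], 0.92)]
scene stand []
scene stand_lip [([0.6199, -0.2257, 0.0282], 0.82), ([0.4391, 0.3877, 0.0948], 0.26)]
scene stand_rail [([0.553, -0.2243, 0.1115], 0.75), ([0.3704, 0.3499, 0.0975], 0.3), ([0.5663, 0.1057, 0.0505], 0.25)]
scene book0_mid [([0.2113, 0.2868, 0.0858], 0.95), ([0.3682, 0.3514, 0.0977], 0.74), ([0.4314, 0.5625, 0.0876], 0.73)]
scene book1_mid [([0.4392, 0.3877, 0.0952], 0.71), ([0.7704, 0.0716, 0.0006], 0.59)]
```

View pics/crop.png

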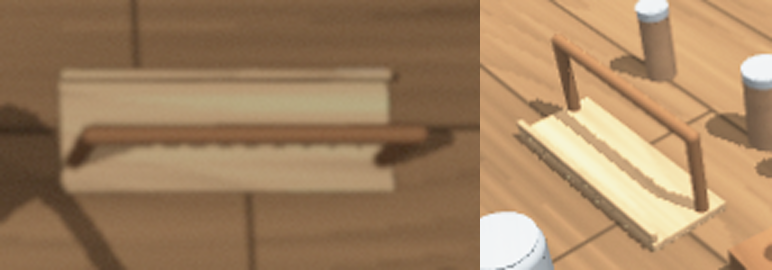

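Both books are turned about 38.9°. The crop shows the stand's lip and rail nearly level in the picture: lip from (400,194) to (510,194) in full-image pixels. I'll grip the farther book now.

Request:
drive_tool --pt "0.007 0.0045 -0.02 2.7" --pt "0.007 0.0045 -0.02 2.7" --pt "0.007 0.0045 -0.02 2.7" --pt "0.007 0.0045 -0.02 2.7" --pt "0.008 0.0045 -0.02 2.7" --jaw 0.06

```text
clock: 4.82
position: [0.4406, 0.3917, 0.3033]
ee_rot: [0.0, 0.43, 0.903, 0.0]
contact_force: [0.3, 0.4, 0.2]
width: 0.0601
```

Request:
drive_tool --pt "0 0 -0.03 0" --pt "0 0 -0.03 0" --pt "0 0 -0.02 0" --pt "0 0 -0.012 0" --pt "0 0 0 0"

```text
clock: 5.45
position: [0.4402, 0.3915, 0.2113]
ee_rot: [-0.0, 0.431, 0.903, -0.001]
contact_force: [0.2, 0.5, -0.1]
width: 0.0602
```

Request:
drive_tool --pt "0 0 0 0" --pt "0 0 0 0" --pt "0 0 0 0" --pt "0 0 0 0" --pt "0 0 0 0" --jaw 0.0 --force 40

```text
clock: 6.08
position: [0.4407, 0.3919, 0.213]
ee_rot: [0.0, 0.431, 0.903, 0.001]
contact_force: [-0.1, 0.0, 6.5]
width: 0.0196
```

```bash
python3 - <<'E'
from h import *
t=shot('top')
A=unproj(t,[[400,193.5],[510,193.5]],.027); B=unproj(t,[[401,233.5],[511,233.5]],.012); R=unproj(t,[[412,215],[521,215]],.112)
for X in (A,B,R):
    d=X[0]-X[1]; print(X[:,:2].round(4).tolist(),'yaw',np.degrees(np.arctan2(-d[0],d[1])).round(2),'mid',X.mean(0).round(4))
E
```

```text
[[0.6237, -0.0841], [0.6222, -0.3632]] yaw -0.31 mid [ 0.6229 -0.2236  0.027 ]
[[0.5259, -0.085], [0.5229, -0.3631]] yaw -0.62 mid [ 0.5244 -0.224   0.012 ]
[[0.5504, -0.0987], [0.5483, -0.3586]] yaw -0.46 mid [ 0.5494 -0.2287  0.112 ]
```

Request:
drive_tool --pt "0 0 0.015 0" --pt "0 0 0.03 0" --pt "0 0 0.04 0" --pt "0 0 0.045 0" --pt "0 0 0.037 0"

```text
clock: 6.75
position: [0.4401, 0.3915, 0.3808]
ee_rot: [0.0, 0.431, 0.903, 0.0]
contact_force: [-0.0, 0.4, -3.0]
width: 0.0194
```

Request:
drive_tool --pt "0.005 -0.02 0 -1.5" --pt "0.01 -0.04 0 -2.5" --pt "0.01 -0.045 0 -2.6" --pt "0.01 -0.05 0 -3" --pt "0.011 -0.05 0 -3"

```text
clock: 7.38
position: [0.4854, 0.1838, 0.3767]
ee_rot: [-0.001, 0.528, 0.849, -0.002]
contact_force: [1.2, 0.2, -2.4]
width: 0.0196
```

Request:
drive_tool --pt "0.011 -0.05 0 -3" --pt "0.011 -0.05 0 -3" --pt "0.011 -0.05 0 -3" --pt "0.011 -0.05 0 -3" --pt "0.011 -0.05 0 -3"

```text
clock: 8.0
position: [0.5399, -0.0658, 0.3768]
ee_rot: [-0.002, 0.635, 0.773, -0.001]
contact_force: [1.9, -0.7, -2.5]
width: 0.0196
```

Request:
drive_tool --pt "0.011 -0.05 0 -3" --pt "0.011 -0.05 0 -3" --pt "0.011 -0.045 0 -3" --pt "0.011 -0.04 0 -2" --pt "0.011 -0.04 0 -0.9"

```text
clock: 8.62
position: [0.5949, -0.2904, 0.3764]
ee_rot: [-0.002, 0.711, 0.703, -0.001]
contact_force: [0.2, 0.3, -2.0]
width: 0.0193
```

```bash
python3 - <<'E'
from h import *
st(); w=shot('wrist','w2.png')
for n in ['stand','stand_lip','stand_rail']: print(n,[(np.round(d['point'],4).tolist(),round(d['score'],2)) for d in spotter.landmark_of(n,'wrist')][:3])
E
```

```text
t 8.62 p [ 0.5949 -0.2904  0.3764] q [-0.002  0.711  0.703 -0.001] w 0.0193 F [ 0.2  0.3 -2. ] j [-0.56  0.39  1.16 -0.    1.6  -0.55]
stand [([0.579, -0.223, 0.0008], 0.95)]
stand_lip [([0.6148, -0.2271, 0.024], 0.92)]
stand_rail [([0.5466, -0.2209, 0.1136], 0.94)]
```

View pics/w2.png

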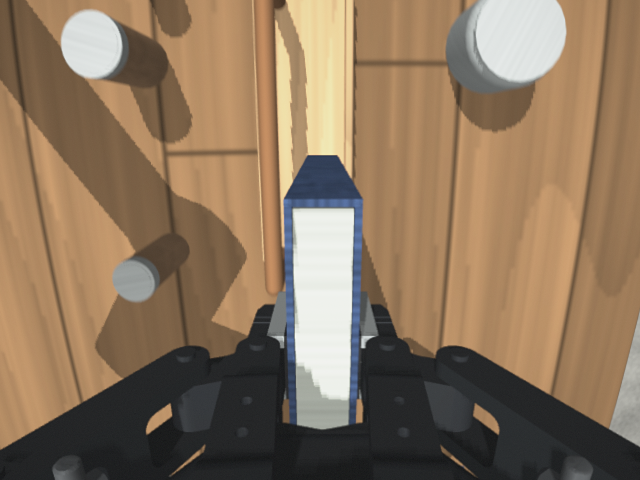

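The wrist view shows the book hanging square between rail (x≈270) and lip (x≈352). I'll lower it onto the ledge.

Request:
drive_tool --pt "0.001 0.002 -0.03 0" --pt "0.001 0.001 -0.04 0" --pt "0 0 -0.04 0" --pt "0 0 -0.027 0" --pt "0 0 -0.012 0"

```text
clock: 9.45
position: [0.5966, -0.2836, 0.2276]
ee_rot: [-0.003, 0.71, 0.704, -0.001]
contact_force: [0.4, 0.9, -3.2]
width: 0.0195
```

Request:
drive_tool --pt "0 0 -0.004 0" --pt "0 0 -0.002 0" --pt "0 0 -0.002 0" --pt "0 0 0 0" --pt "0 0 0 0"

```text
clock: 10.07
position: [0.5985, -0.2855, 0.2223]
ee_rot: [0.0, 0.71, 0.704, 0.0]
contact_force: [0.3, -0.3, -2.6]
width: 0.0196
```

Request:
drive_tool --pt "-0.001 -0.001 -0.002 0" --pt "0 0 -0.001 0" --pt "0 0 -0.001 0" --pt "0 0 -0.001 0" --pt "0 0 0 0"

```text
clock: 10.7
position: [0.5974, -0.2864, 0.2172]
ee_rot: [0.0, 0.71, 0.704, 0.0]
contact_force: [0.4, -0.5, -0.5]
width: 0.0196
```

Request:
drive_tool --pt "0 0 0 0" --pt "0 0 0 0" --pt "0 0 0 0" --pt "-0.004 0 0 0" --pt "-0.004 0 0 0" --jaw 0.045

```text
clock: 11.32
position: [0.589, -0.2864, 0.2169]
ee_rot: [-0.0, 0.71, 0.704, -0.0]
contact_force: [-1.0, 0.1, 0.1]
width: 0.0449
```

Request:
drive_tool --pt "-0.005 0 0 0" --pt "-0.005 0 0 0" --pt "-0.005 0 0 0" --pt "-0.005 0 0 0" --pt "-0.005 0 0 0"

```text
clock: 11.95
position: [0.564, -0.2864, 0.2169]
ee_rot: [0.0, 0.71, 0.704, 0.0]
contact_force: [0.1, -0.3, -0.4]
width: 0.045
```

Request:
drive_tool --pt "-0.005 0 0 0" --pt "-0.004 0 0 0" --pt "-0.003 0 0 0" --pt "0 0 0 0" --pt "0 0 0 0"

```text
clock: 12.58
position: [0.5525, -0.2864, 0.2169]
ee_rot: [0.0, 0.71, 0.704, 0.0]
contact_force: [0.0, 0.1, 0.1]
width: 0.0452
```

```bash
python3 - <<'E'
from h import *
st(); s=shot('scene','s2.png'); w=shot('wrist')
for c in('scene','wrist'): print([(np.round(d['point'],4).tolist(),round(d['score'],2)) for d in spotter.landmark_of('book0_mid',c)][:4])
i=cv2.imread('pics/s2.png')[60:300,100:420]; v=cv2.cvtColor(w['color'],cv2.COLOR_RGB2BGR)
cv2.imwrite('pics/s2c.png',np.hstack([cv2.resize(i,(480,360)),cv2.resize(v,(320,240)).repeat(1,0) if 0 else cv2.copyMakeBorder(cv2.resize(v,(320,240)),0,120,0,0,0)]))
E
```

```text
t 12.57 p [ 0.5525 -0.2864  0.2169] q [0.    0.71  0.704 0.   ] w 0.0452 F [0.  0.1 0.1] j [-0.59  0.4   1.53  0.    1.2  -0.58]
[([0.4286, 0.5629, 0.0894], 0.98), ([0.3686, 0.3525, 0.0983], 0.87), ([0.2104, 0.2876, 0.0878], 0.77), ([0.5798, 0.2786, 0.0483], 0.73)]
[([0.4104, -0.1475, 0.0531], 0.23)]
```

View pics/s2c.png

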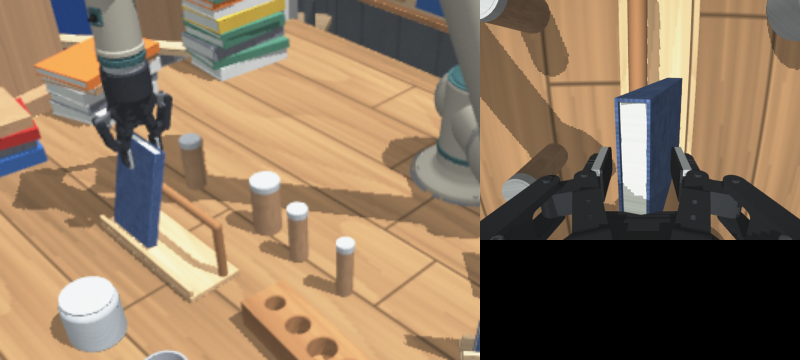

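The crop shows book 1 leaning back on the rail, gripper clear of it. Now the second book.

Request:
drive_tool --pt "0 0 0.015 0" --pt "0 0 0.03 0" --pt "0 0 0.04 0" --pt "0 0 0.045 0" --pt "0 0 0.03 0"

```text
clock: 13.4
position: [0.5526, -0.2865, 0.3808]
ee_rot: [0.002, 0.71, 0.704, 0.0]
contact_force: [0.6, 0.3, 1.0]
width: 0.0452
```

Request:
drive_tool --pt "-0.008 0.025 0 1.5" --pt "-0.013 0.045 0 3" --pt "-0.013 0.05 0 3" --pt "-0.014 0.05 0 3" --pt "-0.014 0.05 0 3" --jaw 0.06

```text
clock: 14.02
position: [0.4898, -0.0649, 0.3782]
ee_rot: [0.001, 0.622, 0.783, 0.001]
contact_force: [-0.3, 0.5, 0.2]
width: 0.0598
```

Request:
drive_tool --pt "-0.014 0.05 0 3" --pt "-0.014 0.05 0 3" --pt "-0.014 0.05 0 3" --pt "-0.014 0.05 0 3" --pt "-0.014 0.05 0 3"

```text
clock: 14.65
position: [0.4197, 0.1852, 0.3783]
ee_rot: [0.001, 0.514, 0.858, 0.001]
contact_force: [0.7, 0.3, 0.1]
width: 0.0596
```

Request:
drive_tool --pt "-0.014 0.05 0 3" --pt "-0.014 0.05 0 3" --pt "-0.013 0.045 0 3" --pt "-0.009 0.024 0 2" --pt "0 0 0 0"

```text
clock: 15.28
position: [0.3697, 0.354, 0.3778]
ee_rot: [0.0, 0.429, 0.903, 0.001]
contact_force: [-1.7, -0.7, 0.3]
width: 0.0598
```

```bash
python3 - <<'E'
from h import *
st(); w=shot('wrist')
for b in book_tops(w): print(b)
print([(np.round(d['point'],4).tolist(),round(d['score'],2)) for d in spotter.landmark_of('book0_mid','wrist')][:4])
E
```

```text
t 15.28 p [0.3697 0.354  0.3778] q [0.    0.429 0.903 0.001] w 0.0598 F [-1.7 -0.7  0.3] j [ 0.63  0.14  1.5   0.    1.5  -0.06]
([0.3675999939441681, 0.35510000586509705], 15.7, 96.5, 'yaw', 38.8)
[([0.425, 0.5653, 0.0864], 0.93)]
```

Request:
drive_tool --pt "0 0 -0.03 0" --pt "0 0 -0.04 0" --pt "0 0 -0.04 0" --pt "0 0 -0.035 0" --pt "0 0 -0.02 0"

```text
clock: 16.0
position: [0.3704, 0.3507, 0.2106]
ee_rot: [-0.0, 0.432, 0.902, -0.001]
contact_force: [0.4, -0.6, 0.4]
width: 0.0599
```

Request:
drive_tool --pt "0 0 0 0" --pt "0 0 0 0" --pt "0 0 0 0" --pt "0 0 0 0" --pt "0 0 0 0" --jaw 0.0 --force 40

```text
clock: 16.62
position: [0.371, 0.3526, 0.2133]
ee_rot: [0.001, 0.43, 0.903, 0.001]
contact_force: [0.7, -3.5, 6.3]
width: 0.0196
```

Request:
drive_tool --pt "0 0 0 0" --pt "0 0 0.015 0" --pt "0 0 0.04 0" --pt "0 0 0.05 0" --pt "0 0 0.05 0"

```text
clock: 17.25
position: [0.3699, 0.3527, 0.3688]
ee_rot: [-0.0, 0.43, 0.903, 0.0]
contact_force: [0.7, 1.0, -2.0]
width: 0.0191
```

Request:
drive_tool --pt "0.008 -0.02 0.005 -1.5" --pt "0.018 -0.04 0.005 -3" --pt "0.019 -0.043 0 -3.5" --pt "0.02 -0.045 0 -3.5" --pt "0.02 -0.045 0 -3.5"

```text
clock: 17.88
position: [0.4555, 0.1585, 0.3775]
ee_rot: [0.0, 0.545, 0.838, 0.001]
contact_force: [0.8, -1.0, -1.4]
width: 0.0197
```

Request:
drive_tool --pt "0.02 -0.045 0 -3.5" --pt "0.02 -0.045 0 -3.5" --pt "0.02 -0.045 0 -3.5" --pt "0.02 -0.045 0 -3.5" --pt "0.02 -0.045 0 -3.5"

```text
clock: 18.5
position: [0.5557, -0.0665, 0.3774]
ee_rot: [-0.0, 0.667, 0.745, 0.0]
contact_force: [0.5, 0.7, -1.7]
width: 0.0191
```

Request:
drive_tool --pt "0.02 -0.043 0 -3.5" --pt "0.016 -0.035 0 -2.5" --pt "0.006 -0.02 0 -1" --pt "0 0 0 0" --pt "0 0 0 0"

```text
clock: 19.12
position: [0.5968, -0.162, 0.3771]
ee_rot: [-0.001, 0.71, 0.704, 0.0]
contact_force: [0.5, 0.0, -2.8]
width: 0.0195
```

Request:
drive_tool --pt "0 0 -0.03 0" --pt "0 0 -0.04 0" --pt "0 0 -0.04 0" --pt "0 0 -0.03 0" --pt "0 0 -0.015 0"

```text
clock: 19.75
position: [0.5963, -0.1615, 0.2207]
ee_rot: [-0.001, 0.71, 0.705, -0.0]
contact_force: [-0.2, -0.1, -1.5]
width: 0.0195
```

Request:
drive_tool --pt "0 0 -0.002 0" --pt "0 0 -0.001 0" --pt "0 0 -0.001 0" --pt "0 0 -0.001 0" --pt "0 0 0 0"

```text
clock: 20.38
position: [0.5975, -0.1635, 0.2174]
ee_rot: [0.0, 0.71, 0.704, 0.0]
contact_force: [-0.7, 0.8, -1.6]
width: 0.0192
```

Request:
drive_tool --pt "0 0 -0.001 0" --pt "0 0 0 0" --pt "0 0 0 0" --pt "0 0 0 0" --pt "0 0 0 0"

```text
clock: 21.0
position: [0.5975, -0.1635, 0.2173]
ee_rot: [0.001, 0.71, 0.704, 0.0]
contact_force: [-1.7, 1.0, 5.8]
width: 0.0192
```

Request:
drive_tool --pt "0 0 0 0" --pt "0 0 0 0" --pt "0 0 0 0" --pt "-0.004 0 0 0" --pt "-0.004 0 0 0" --jaw 0.045

```text
clock: 21.62
position: [0.589, -0.1634, 0.2158]
ee_rot: [-0.0, 0.71, 0.704, -0.0]
contact_force: [0.3, 0.4, 0.0]
width: 0.0449
```

Request:
drive_tool --pt "-0.005 0 0 0" --pt "-0.005 0 0 0" --pt "-0.005 0 0 0" --pt "-0.005 0 0 0" --pt "-0.005 0 0 0"

```text
clock: 22.25
position: [0.5639, -0.1634, 0.2159]
ee_rot: [0.0, 0.71, 0.704, 0.0]
contact_force: [-0.3, 0.0, -0.2]
width: 0.0451
```

Request:
drive_tool --pt "-0.005 0 0 0" --pt "-0.004 0 0 0" --pt "-0.003 0 0 0" --pt "0 0 0 0" --pt "0 0 0 0"

```text
clock: 22.88
position: [0.5525, -0.1634, 0.216]
ee_rot: [0.0, 0.71, 0.704, 0.0]
contact_force: [0.2, 0.4, -1.2]
width: 0.0448
```

Request:
drive_tool --pt "0 0 0.015 0" --pt "0 0 0.03 0" --pt "0 0 0.04 0" --pt "0 0 0.045 0" --pt "0 0 0.02 0"

```text
clock: 23.5
position: [0.5531, -0.1636, 0.3703]
ee_rot: [0.003, 0.71, 0.704, 0.001]
contact_force: [0.2, 0.4, 0.3]
width: 0.0451
```

```bash
python3 - <<'E'
from h import *
st(); s=shot('scene','s3.png'); w=shot('wrist')
for c in('scene','wrist'): print([(np.round(d['point'],4).tolist(),round(d['score'],2)) for d in spotter.landmark_of('book0_mid',c)][:4])
i=cv2.imread('pics/s3.png')[60:300,100:420]; v=cv2.cvtColor(w['color'],cv2.COLOR_RGB2BGR)
cv2.imwrite('pics/s3c.png',np.hstack([cv2.resize(i,(480,360)),cv2.copyMakeBorder(cv2.resize(v,(320,240)),0,120,0,0,0)]))
E
```

```text
t 23.5 p [ 0.5531 -0.1636  0.3703] q [0.003 0.71  0.704 0.001] w 0.0451 F [0.2 0.4 0.3] j [-0.41  0.25  1.38  0.    1.51 -0.4 ]
[([0.4313, 0.5631, 0.0908], 0.91), ([0.57, -0.1631, 0.1022], 0.62), ([0.2095, 0.2892, 0.0852], 0.6)]
[([0.5726, -0.163, 0.0981], 0.62)]
```

View pics/s3c.png

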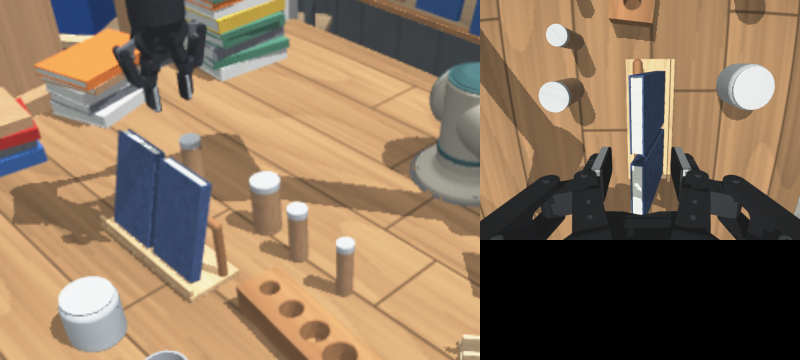

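Both books now lean on the rail, clear of each other. The block seems to have moved since the first picture, so I'll re-measure it later. Next, a close look at the tubes.

Request:
drive_tool --pt "-0.03 -0.01 -0.004 0" --pt "-0.035 -0.01 -0.004 0" --pt "-0.035 -0.01 -0.004 0" --pt "-0.03 -0.01 -0.004 0" --pt "-0.013 -0.01 -0.004 0" --jaw 0.085

```text
clock: 24.32
position: [0.4076, -0.2132, 0.3447]
ee_rot: [-0.001, 0.71, 0.704, -0.0]
contact_force: [-0.5, -0.6, -0.0]
width: 0.0848
```

```bash
cat >> h.py <<'E'
def caps(im,guess,z=.105,R=None):
    g=im['color'].astype(int); out=[]
    m0=((g.min(2)>120)&(g.max(2)-g.min(2)<40)).astype(np.uint8)
    n,l,s,ce=cv2.connectedComponentsWithStats(m0)
    for p in guess:
        best=None
        u=proj(im,[[p[0],p[1],z]])[0]
        for k in range(1,n):
            if s[k,4]<150 or np.linalg.norm(ce[k]-u)>45: continue
            cs,_=cv2.findContours((l==k).astype(np.uint8),cv2.RETR_EXTERNAL,cv2.CHAIN_APPROX_NONE)
            c=max(cs,key=len)[:,0].astype(float)
            P=unproj(im,c,z)[:,:2]
            A=np.c_[2*P,np.ones(len(P))]; q=np.linalg.lstsq(A,(P**2).sum(1),rcond=None)[0]
            r=np.sqrt(q[2]+q[0]**2+q[1]**2); best=(q[:2].round(4).tolist(),'d mm',round(2e3*r,1),'res',round(1e3*np.std(np.linalg.norm(P-q[:2],axis=1)),2))
            out.append(best)
    return out
E
python3 - <<'E'
from h import *
st(); w=shot('wrist','w4.png'); t=shot('top')
G=[(.409,-.147),(.424,-.046),(.43,.07),(.418,-.35)]
for b in caps(w,G): print('w',b)
for b in caps(t,G): print('t',b)
for n in ['tube28_mid','tube34_mid','tube40_mid','tube52_mid']: print(n,[(np.round(d['point'],4).tolist(),round(d['score'],2)) for d in spotter.landmark_of(n,'wrist')][:2])
E
```

```text
t 24.32 p [ 0.4076 -0.2132  0.3447] q [-0.001  0.71   0.704 -0.   ] w 0.0848 F [-0.5 -0.6 -0. ] j [-0.63  0.08  1.65  0.    1.41 -0.62]
w ([0.4072, -0.1481], 'd mm', np.float64(52.2), 'res', np.float64(0.23))
w ([0.4222, -0.0572], 'd mm', np.float64(21.7), 'res', np.float64(3.88))
w ([0.4177, -0.3515], 'd mm', np.float64(39.7), 'res', np.float64(0.29))
t ([0.4239, -0.0465], 'd mm', np.float64(33.6), 'res', np.float64(0.6))
t ([0.4085, -0.1458], 'd mm', np.float64(51.8), 'res', np.float64(0.62))
t ([0.4239, -0.0465], 'd mm', np.float64(33.6), 'res', np.float64(0.6))
t ([0.4085, -0.1458], 'd mm', np.float64(51.8), 'res', np.float64(0.62))
t ([0.4381, -0.2766], 'd mm', np.float64(77.2), 'res', np.float64(18.32))
t ([0.3458, -0.4014], 'd mm', np.float64(75.0), 'res', np.float64(18.1))
tube28_mid [([0.4249, -0.047, 0.0521], 0.32)]
tube34_mid []
tube40_mid [([0.418, -0.3557, 0.0522], 0.61)]
tube52_mid []
```

View pics/w4.png

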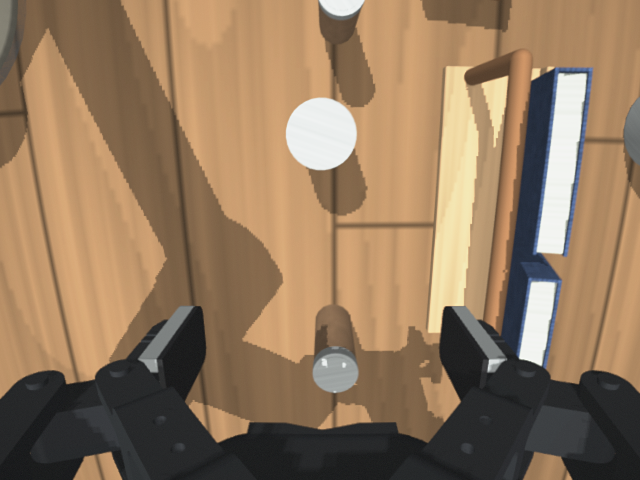

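The wrist view shows the 52 mm cap at (321,134) and the 40 mm cap at (335,369), with measured diameters of 52.2 and 39.7 mm. I'll squeeze the 52 mm tube along both axes to centre it on the tool axis. Then I'll look again from this viewpoint to calibrate the wrist camera.

Request:
drive_tool --pt "0 0.012 -0.015 -10" --pt "0 0.013 -0.015 -10" --pt "0 0.013 -0.015 -10" --pt "0 0.013 -0.015 -10" --pt "0 0.014 -0.015 -10"

```text
clock: 25.25
position: [0.4103, -0.1477, 0.2705]
ee_rot: [0.0, 0.942, 0.336, 0.0]
contact_force: [0.1, -0.2, -0.4]
width: 0.0851
```

Request:
drive_tool --pt "0 0 -0.015 -10" --pt "0 0 -0.015 -10" --pt "0 0 -0.015 -10" --pt "0 0 -0.015 -9.5" --pt "0 0 -0.015 0"

```text
clock: 25.88
position: [0.4104, -0.1481, 0.1955]
ee_rot: [0.0, 1.0, -0.0, 0.0]
contact_force: [0.1, 0.0, -1.3]
width: 0.085
```

Request:
drive_tool --pt "0 0 -0.02 0" --pt "0 0 -0.02 0" --pt "0 0 -0.015 0" --pt "0 0 -0.011 0" --pt "0 0 0 0"

```text
clock: 26.5
position: [0.4095, -0.1481, 0.1293]
ee_rot: [-0.0, 1.0, 0.0, -0.001]
contact_force: [0.0, -0.4, 0.0]
width: 0.0851
```

Request:
drive_tool --pt "0 0 0 0" --pt "0 0 0 0" --pt "0 0 0 0" --pt "0 0 0 0" --pt "0 0 0 0" --jaw 0.045 --force 25

```text
clock: 27.12
position: [0.4098, -0.1485, 0.1306]
ee_rot: [0.0, 1.0, -0.0, 0.001]
contact_force: [-0.6, 1.7, 6.4]
width: 0.0516
```

Request:
drive_tool --pt "0 0 0 0" --pt "0 0 0 0" --pt "0 0 0 0" --pt "0 0 0 5" --pt "0 0 0 10" --jaw 0.08

```text
clock: 27.75
position: [0.4092, -0.1484, 0.1298]
ee_rot: [-0.0, 0.991, 0.133, -0.0]
contact_force: [-0.3, 0.3, 0.2]
width: 0.08
```

Request:
drive_tool --pt "0 0 0 10" --pt "0 0 0 10" --pt "0 0 0 10" --pt "0 0 0 10" --pt "0 0 0 10"

```text
clock: 28.38
position: [0.4093, -0.1484, 0.1298]
ee_rot: [-0.0, 0.842, 0.54, -0.0]
contact_force: [-0.5, 0.9, -0.4]
width: 0.0802
```

Request:
drive_tool --pt "0 0 0 10" --pt "0 0 0 9" --pt "0 0 0 5" --pt "0 0 0 0" --pt "0 0 0 0"

```text
clock: 29.0
position: [0.4093, -0.1484, 0.1298]
ee_rot: [-0.0, 0.714, 0.7, -0.0]
contact_force: [0.6, 0.2, -0.3]
width: 0.0797
```

Request:
drive_tool --pt "0 0 0 0" --pt "0 0 0 0" --pt "0 0 0 0" --pt "0 0 0 0" --pt "0 0 0 0" --jaw 0.045 --force 25

```text
clock: 29.62
position: [0.4091, -0.1483, 0.13]
ee_rot: [-0.0, 0.713, 0.701, -0.0]
contact_force: [-2.8, 0.5, 4.8]
width: 0.0515
```

Request:
drive_tool --pt "0 0 0 0" --pt "0 0 0 0" --pt "0 0 0 0" --pt "0 0 0 0" --pt "0 0 0 0" --jaw 0.08

```text
clock: 30.25
position: [0.4094, -0.1484, 0.1299]
ee_rot: [0.0, 0.713, 0.701, 0.0]
contact_force: [0.5, -0.4, 0.2]
width: 0.0801
```

Request:
drive_tool --pt "0 0 0.03 0" --pt "0 0 0.05 0" --pt "0 -0.02 0.05 0" --pt "0 -0.025 0.05 0" --pt "0 -0.02 0.035 0"

```text
clock: 30.88
position: [0.4096, -0.2143, 0.3475]
ee_rot: [0.002, 0.713, 0.701, 0.0]
contact_force: [0.3, 0.1, 0.7]
width: 0.0801
```

```bash
python3 - <<'E'
from h import *
st(); w=shot('wrist')
for b in caps(w,[(.409,-.147),(.418,-.35)]): print('w',b)
E
```

```text
t 30.88 p [ 0.4096 -0.2143  0.3475] q [0.002 0.713 0.701 0.   ] w 0.0801 F [0.3 0.1 0.7] j [-0.63  0.08  1.65 -0.    1.41 -0.62]
w ([0.4076, -0.1486], 'd mm', np.float64(52.5), 'res', np.float64(0.26))
w ([0.4179, -0.3526], 'd mm', np.float64(40.2), 'res', np.float64(0.36))
```

Wrist camera bias is about +1.6 mm along x and 0.2 mm along y in this orientation. Next I pick up the 52 mm tube and look at the block.

Request:
drive_tool --pt "0 0.025 -0.03 0" --pt "0 0.025 -0.04 0" --pt "0 0.015 -0.05 0" --pt "0 0.0005 -0.055 0" --pt "0 0 -0.041 0"

```text
clock: 31.55
position: [0.4085, -0.147, 0.127]
ee_rot: [-0.001, 0.713, 0.701, -0.0]
contact_force: [-0.1, 0.1, -0.4]
width: 0.0803
```

Request:
drive_tool --pt "0 0 0 0" --pt "0 0 0 0" --pt "0 0 0 0" --pt "0 0 0 0" --pt "0 0 0 0" --jaw 0.04 --force 40

```text
clock: 32.17
position: [0.4096, -0.148, 0.1296]
ee_rot: [0.001, 0.713, 0.701, 0.0]
contact_force: [-0.1, -0.3, -2.2]
width: 0.0516
```

Request:
drive_tool --pt "0 0 0.02 0" --pt "0 0 0.035 0" --pt "0 0 0.04 0" --pt "0 0 0.04 0" --pt "0 0 0.03 0"

```text
clock: 32.8
position: [0.4094, -0.1479, 0.2959]
ee_rot: [0.001, 0.713, 0.701, 0.0]
contact_force: [-0.4, 0.5, -2.1]
width: 0.0507
```

```bash
python3 - <<'E'
from h import *
st()
for c in('scene','top'):
  shot(c)
  for n in ['block','block_hole0']: print(c,n,[(np.round(d['point'],4).tolist(),round(d['score'],2)) for d in spotter.landmark_of(n,c)][:5])
E
```

```text
t 32.8 p [ 0.4094 -0.1479  0.2959] q [0.001 0.713 0.701 0.   ] w 0.0507 F [-0.4  0.5 -2.1] j [-0.51  0.07  1.79  0.    1.28 -0.49]
scene block [([0.5536, 0.1271, -0.0022], 0.68)]
scene block_hole0 [([0.5571, 0.1908, 0.0497], 0.96), ([0.5501, 0.0746, 0.0472], 0.94), ([0.5409, 0.0181, 0.0465], 0.81), ([0.5679, 0.2464, 0.0479], 0.71)]
top block [([0.5562, 0.1296, 0.0002], 0.59)]
top block_hole0 [([0.5474, 0.0726, 0.0506], 0.86), ([0.5605, 0.1884, 0.0524], 0.77), ([0.5553, 0.1339, 0.0507], 0.68), ([0.542, 0.0144, 0.0515], 0.67)]
```

Request:
drive_tool --pt "0.01 0.02 0 -1" --pt "0.02 0.04 0 -1" --pt "0.02 0.045 0 -1" --pt "0.022 0.045 0 -1" --pt "0.022 0.045 0 -1"

```text
clock: 33.72
position: [0.5032, 0.0486, 0.292]
ee_rot: [-0.001, 0.743, 0.669, -0.001]
contact_force: [0.8, -0.1, -2.1]
width: 0.051
```

Request:
drive_tool --pt "0.022 0.045 0 -1" --pt "0.022 0.045 0 0" --pt "0.014 0.034 0 0" --pt "0.006 0.01 0 0" --pt "0 0 0 0"

```text
clock: 34.35
position: [0.567, 0.181, 0.2923]
ee_rot: [-0.0, 0.749, 0.663, -0.002]
contact_force: [-0.0, -0.2, -1.5]
width: 0.0509
```

```bash
cat >> h.py <<'E'
def holes(im, guess, z=.05, rad=.0275):
    """fit hole mouth: edge points found along rays from the guess"""
    g=cv2.GaussianBlur(cv2.cvtColor(im['color'],cv2.COLOR_RGB2GRAY),(3,3),0).astype(np.float32); out=[]
    c=np.array(guess,float)
    for it in range(4):
        th=np.linspace(0,2*np.pi,72,endpoint=False); rr=np.linspace(.8*rad,1.2*rad,33)
        X=np.array([[c[0]+r*np.cos(a),c[1]+r*np.sin(a),z] for a in th for r in rr]); p=proj(im,X).astype(np.float32)
        v=cv2.remap(g,p[:,0].reshape(72,-1),p[:,1].reshape(72,-1),cv2.INTER_LINEAR)
        d=np.gradient(v,axis=1); k=np.abs(d).argmax(1); s=np.abs(d).max(1); P=np.array([c+rr[k[i]]*np.array([np.cos(a),np.sin(a)]) for i,a in enumerate(th)])
        ok=s>3
        for _ in range(4):
            A=np.c_[2*P[ok],np.ones(ok.sum())]; q=np.linalg.lstsq(A,(P[ok]**2).sum(1),rcond=None)[0]; r=np.sqrt(q[2]+q[0]**2+q[1]**2)
            e=np.abs(np.linalg.norm(P-q[:2],axis=1)-r); ok=(s>3)&(e<max(.0006,1.5*np.median(e[ok])))
        c=q[:2]
    return c.round(4).tolist(),'d mm',round(2e3*r,1),'n',int(ok.sum())
E
python3 - <<'E'
from h import *
st(); w=shot('wrist','w5.png')
H=spotter.landmark_of('block_hole4','wrist'); print([(np.round(d['point'],4).tolist(),round(d['score'],2)) for d in H])
for d in H[:4]:
  for r in (.0275,.0245,.0215): print(holes(w,d['point'][:2],rad=r))
E
```

```text
t 34.35 p [0.567  0.181  0.2923] q [-0.     0.749  0.663 -0.002] w 0.0509 F [-0.  -0.2 -1.5] j [ 0.19  0.31  1.48 -0.    1.35  0.31]
[([0.5676, 0.2474, 0.0463], 0.82), ([0.5607, 0.1879, 0.0485], 0.57)]
([0.5695, 0.2482], 'd mm', np.float64(53.0), 'n', 50)
([0.5693, 0.2483], 'd mm', np.float64(53.1), 'n', 47)
([0.5686, 0.2462], 'd mm', np.float64(51.1), 'n', 44)
([0.5625, 0.1922], 'd mm', np.float64(46.4), 'n', 15)
([0.5621, 0.1922], 'd mm', np.float64(46.7), 'n', 17)
([0.5623, 0.1922], 'd mm', np.float64(45.0), 'n', 23)
```

View pics/w5.png

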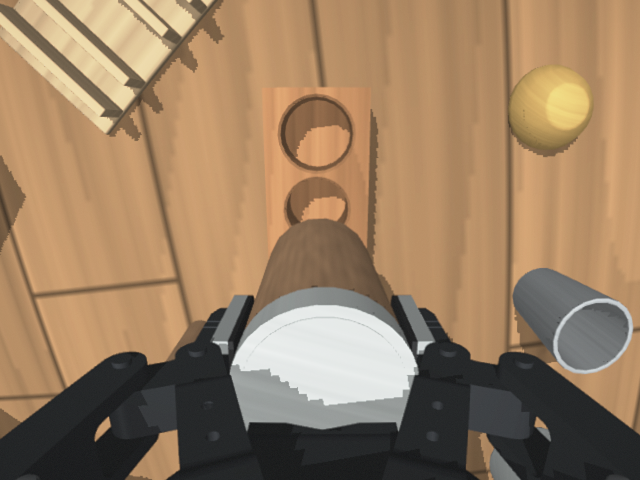

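The wrist view shows hole 4 at about (316,132), with the held tube at the bottom. I'll refine with a fixed-radius fit.

```bash
cat >> h.py <<'E'
def hole(im,guess,rad,z=.05):
    g=cv2.GaussianBlur(cv2.cvtColor(im['color'],cv2.COLOR_RGB2GRAY),(3,3),0).astype(np.float32)
    th=np.linspace(0,2*np.pi,90,endpoint=False); U=np.c_[np.cos(th),np.sin(th)]
    def samp(c,r):
        p=proj(im,np.c_[c+r*U,np.full(90,z)]).astype(np.float32); return cv2.remap(g,p[:,:1],p[:,1:],cv2.INTER_LINEAR)[:,0]
    best=(-1,)
    for step,span in ((.001,.006),(.00025,.001)):
        c0=np.array(guess if best[0]<0 else best[1])
        for dx in np.arange(-span,span+1e-9,step):
            for dy in np.arange(-span,span+1e-9,step):
                for dr in (-.0005,0,.0005):
                    c=c0+[dx,dy]; s=np.clip(np.abs(samp(c,rad+dr+.0006)-samp(c,rad+dr-.0006)),0,25).mean()
                    if s>best[0]: best=(s,c,dr)
    return best[1].round(4).tolist(),best[2],round(float(best[0]),1)
E
python3 - <<'E'
from h import *
w=shot('wrist')
print(hole(w,(.568,.2474),.0275)); print(hole(w,(.5615,.1885),.0245))
E
```

```text
([0.57, 0.2456], 0, 24.8)
([0.5635, 0.19], 0, 16.6)
```

Request:
drive_tool --pt "0.001 0.015 -0.01 0" --pt "0.001 0.025 -0.025 0" --pt "0.001 0.02 -0.03 0" --pt "0.0016 0.0046 -0.03 0" --pt "0 0 -0.01 0"

```text
clock: 35.12
position: [0.5705, 0.2459, 0.1865]
ee_rot: [-0.001, 0.749, 0.663, -0.002]
contact_force: [0.2, 0.1, -1.7]
width: 0.051
```

Request:
drive_tool --pt "0 0 0 0" --pt "0 0 0 0" --pt "0 0 0 0" --pt "0 0 0 0" --pt "0 0 0 0"

```text
clock: 35.75
position: [0.572, 0.2456, 0.1893]
ee_rot: [0.0, 0.749, 0.662, 0.0]
contact_force: [-0.7, -0.3, -2.5]
width: 0.0515
```

Request:
drive_tool --pt "0 0 -0.004 0" --pt "0 0 -0.004 0" --pt "0 0 -0.004 0" --pt "0 0 -0.004 0" --pt "0 0 -0.002 0"

```text
clock: 36.38
position: [0.5718, 0.2457, 0.1704]
ee_rot: [-0.0, 0.749, 0.663, -0.0]
contact_force: [0.6, 0.3, -2.1]
width: 0.051
```

Entered the hole with no force. Continue down to the floor (TCP ≈ 0.140).

Request:
drive_tool --pt "0 0 -0.006 0" --pt "0 0 -0.006 0" --pt "0 0 -0.006 0" --pt "0 0 -0.005 0" --pt "0 0 -0.003 0"

```text
clock: 37.0
position: [0.5718, 0.2457, 0.1444]
ee_rot: [-0.0, 0.749, 0.663, -0.0]
contact_force: [-0.1, -0.0, -3.2]
width: 0.0518
```

Request:
drive_tool --pt "0 0 -0.002 0" --pt "0 0 -0.001 0" --pt "0 0 0 0" --pt "0 0 0 0" --pt "0 0 0 0"

```text
clock: 37.62
position: [0.572, 0.2457, 0.1421]
ee_rot: [0.0, 0.749, 0.663, 0.0]
contact_force: [-0.3, -0.3, -2.4]
width: 0.0511
```

Request:
drive_tool --pt "0 0 0 0" --pt "0 0 0 0" --pt "0 0 0 0" --pt "0 0 0.02 0" --pt "0 0 0.04 0" --jaw 0.075

```text
clock: 38.25
position: [0.5709, 0.2453, 0.2008]
ee_rot: [-0.001, 0.749, 0.663, -0.002]
contact_force: [1.2, 0.0, 0.4]
width: 0.0751
```

Request:
drive_tool --pt "0 0 0.05 0" --pt "-0.02 -0.03 0.05 0" --pt "-0.03 -0.045 0.043 0" --pt "-0.03 -0.05 0 1" --pt "-0.03 -0.05 0 2"

```text
clock: 38.88
position: [0.4639, 0.0738, 0.3417]
ee_rot: [0.001, 0.731, 0.683, 0.001]
contact_force: [-0.5, -0.0, 0.1]
width: 0.0748
```

Request:
drive_tool --pt "-0.025 -0.045 0 2" --pt "-0.006 -0.02 0 1" --pt "0 0 0 0" --pt "0 0 0 0" --pt "0 0 0 0"

```text
clock: 39.5
position: [0.4342, 0.0108, 0.3407]
ee_rot: [-0.0, 0.713, 0.701, 0.0]
contact_force: [0.0, -0.5, -0.1]
width: 0.0752
```

```bash
python3 - <<'E'
from h import *
s=st(); w=shot('wrist','w6.png')
q=s['ee_rot']; ty=np.array([2*q[1]*q[2],q[2]**2-q[1]**2]); print('tool y',ty.round(3))
for b in caps(w,[(.4306,.0707),(.424,-.0465)]): print('w',b,'corr',(np.array(b[0])+.0016*ty).round(4))
t=shot('top')
for b in caps(t,[(.5718,.2457)],z=.115): print('tube52 top',b)
E
```

```text
t 39.5 p [0.4342 0.0108 0.3407] q [-0.     0.713  0.701  0.   ] w 0.0752 F [ 0.  -0.5 -0.1] j [-0.14  0.04  1.71  0.    1.39 -0.12]
tool y [ 1.    -0.016]
w ([0.4303, 0.0688], 'd mm', np.float64(28.2), 'res', np.float64(0.22)) corr [0.4319 0.0688]
w ([0.4231, -0.0461], 'd mm', np.float64(35.9), 'res', np.float64(0.86)) corr [ 0.4247 -0.0461]
tube52 top ([0.5718, 0.2472], 'd mm', np.float64(51.7), 'res', np.float64(0.7))
```

Request:
drive_tool --pt "0 0.02 -0.03 0" --pt "-0.001 0.025 -0.05 0" --pt "-0.0013 0.013 -0.05 0" --pt "0 0 -0.04 0" --pt "0 0 -0.02 0" --jaw 0.06

```text
clock: 40.22
position: [0.4304, 0.0688, 0.1486]
ee_rot: [-0.001, 0.713, 0.701, -0.001]
contact_force: [1.1, 0.1, 0.2]
width: 0.0601
```

Request:
drive_tool --pt "0 0 -0.015 0" --pt "0 0 -0.006 0" --pt "0 0 0 0" --pt "0 0 0 0" --pt "0 0 0 0"

```text
clock: 40.85
position: [0.4319, 0.068, 0.1304]
ee_rot: [0.001, 0.713, 0.701, 0.001]
contact_force: [-0.1, 0.9, 0.5]
width: 0.0602
```

Request:
drive_tool --pt "0 0 0 0" --pt "0 0 0 0" --pt "0 0 0 0" --pt "0 0 0 0" --pt "0 0 0 0" --jaw 0.015 --force 35

```text
clock: 41.48
position: [0.4314, 0.068, 0.1301]
ee_rot: [0.0, 0.713, 0.701, -0.0]
contact_force: [-2.3, 0.5, 5.7]
width: 0.0274
```

Request:
drive_tool --pt "0 0 0 0" --pt "0 0 0.025 -1" --pt "0 0 0.045 -2" --pt "0 0 0.05 -2" --pt "0 0 0.045 -1"

```text
clock: 42.1
position: [0.4314, 0.068, 0.296]
ee_rot: [0.0, 0.749, 0.662, 0.0]
contact_force: [0.9, 1.0, -1.9]
width: 0.0274
```

```bash
python3 - <<'E'
from h import *
st()
for c in('scene','top'):
  shot(c)
  for n in ['block_hole0']: print(c,n,[(np.round(d['point'],4).tolist(),round(d['score'],2)) for d in spotter.landmark_of(n,c)][:5])
E
```

```text
t 42.1 p [0.4314 0.068  0.296 ] q [0.    0.749 0.662 0.   ] w 0.0274 F [ 0.9  1.  -1.9] j [-0.    0.07  1.79 -0.    1.28  0.12]
scene block_hole0 [([0.5544, 0.1303, 0.0464], 0.9), ([0.5574, 0.1892, 0.0476], 0.88), ([0.56, 0.2442, 0.0463], 0.87), ([0.5429, 0.0173, 0.0486], 0.78), ([0.549, 0.0749, 0.0481], 0.7)]
top block_hole0 [([0.5474, 0.0726, 0.0488], 0.93), ([0.5548, 0.1354, 0.0503], 0.92), ([0.5628, 0.1881, 0.0496], 0.74), ([0.5702, 0.2458, 0.0511], 0.67), ([0.4211, -0.0445, 0.0517], 0.61)]
```

Request:
drive_tool --pt "0.012 -0.012 0 0" --pt "0.024 -0.025 0 0" --pt "0.028 -0.03 0 0" --pt "0.028 -0.03 0 0" --pt "0.0216 -0.021 0 0"

```text
clock: 42.92
position: [0.5463, -0.0524, 0.2924]
ee_rot: [-0.001, 0.749, 0.662, -0.001]
contact_force: [-0.2, -0.2, -1.3]
width: 0.0273
```

Request:
drive_tool --pt "0 0 0 0" --pt "0 0 0 0" --pt "0 0 0 0" --pt "0 0 0 0" --pt "0 0 0 0"

```text
clock: 43.55
position: [0.5448, -0.0496, 0.2951]
ee_rot: [0.0, 0.749, 0.663, 0.0]
contact_force: [0.7, 0.0, -2.0]
width: 0.0271
```

```bash
python3 - <<'E'
from h import *
s=st(); w=shot('wrist','w7.png')
q=s['ee_rot']; ty=np.array([2*q[1]*q[2],q[2]**2-q[1]**2])
a=np.array([.118,.993])
for k,r in enumerate((.0155,.0185,.0215,.0245)):
    h=hole(w,np.array([.5426,.0152])+a*.058*k,r); print(k,h,'corr',(np.array(h[0])+.0016*ty).round(4))
E
```

```text
t 43.55 p [ 0.5448 -0.0496  0.2951] q [0.    0.749 0.663 0.   ] w 0.0271 F [ 0.7  0.  -2. ] j [-0.22  0.24  1.58 -0.    1.32 -0.1 ]
0 ([0.5426, 0.0157], 0.0005, 23.1) corr [0.5442 0.0155]
1 ([0.5492, 0.0725], 0, 21.5) corr [0.5508 0.0723]
2 ([0.5498, 0.1304], -0.0005, 3.3) corr [0.5514 0.1302]
3 ([0.5571, 0.182], -0.0005, 0.0) corr [0.5587 0.1818]
```

Request:
drive_tool --pt "0 0.015 -0.01 0" --pt "0 0.025 -0.025 0" --pt "-0.0006 0.02 -0.03 0" --pt "0 0.0043 -0.03 0" --pt "0 0 -0.012 0"

```text
clock: 44.22
position: [0.543, 0.0157, 0.1857]
ee_rot: [-0.002, 0.749, 0.663, -0.001]
contact_force: [-0.3, 0.0, -1.2]
width: 0.0275
```

Request:
drive_tool --pt "0 0 0 0" --pt "0 0 0 0" --pt "0 0 0 0" --pt "0 0 0 0" --pt "0 0 0 0"

```text
clock: 44.85
position: [0.5446, 0.0142, 0.1882]
ee_rot: [0.0, 0.749, 0.662, 0.0]
contact_force: [0.4, -0.2, -1.0]
width: 0.027
```

Request:
drive_tool --pt "0 0 -0.004 0" --pt "0 0 -0.004 0" --pt "0 0 -0.004 0" --pt "0 0 -0.004 0" --pt "0 0 -0.002 0"

```text
clock: 45.48
position: [0.5443, 0.0143, 0.1694]
ee_rot: [-0.0, 0.749, 0.663, -0.0]
contact_force: [0.6, -0.0, -1.8]
width: 0.0272
```

In again. Lower to the floor, release, and go look at tube 34.

Request:
drive_tool --pt "0 0 -0.006 0" --pt "0 0 -0.006 0" --pt "0 0 -0.006 0" --pt "0 0 -0.006 0" --pt "0 0 -0.003 0"

```text
clock: 46.1
position: [0.5442, 0.0143, 0.1423]
ee_rot: [-0.0, 0.749, 0.663, -0.0]
contact_force: [-1.8, -0.4, -0.3]
width: 0.0271
```

Request:
drive_tool --pt "0 0 0 0" --pt "0 0 0 0" --pt "0 0 0 0" --pt "0 0 0.02 0" --pt "0 0 0.04 0" --jaw 0.06

```text
clock: 46.72
position: [0.5436, 0.0144, 0.2022]
ee_rot: [-0.001, 0.749, 0.663, -0.001]
contact_force: [0.4, -0.4, 0.1]
width: 0.0599
```

Request:
drive_tool --pt "0 0 0.05 0" --pt "-0.02 -0.02 0.05 0" --pt "-0.03 -0.03 0.04 1" --pt "-0.03 -0.035 0 2" --pt "-0.025 -0.03 0 2"

```text
clock: 47.35
position: [0.4386, -0.1017, 0.344]
ee_rot: [0.001, 0.719, 0.695, 0.0]
contact_force: [0.6, 0.1, -0.2]
width: 0.0601
```

Request:
drive_tool --pt "-0.015 -0.01 0 1" --pt "0 0 0 0" --pt "0 0 0 0" --pt "0 0 0 0" --pt "0 0 0 0"

```text
clock: 47.98
position: [0.425, -0.1103, 0.3427]
ee_rot: [-0.0, 0.713, 0.701, 0.0]
contact_force: [0.5, 0.7, -0.2]
width: 0.0599
```

```bash
python3 - <<'E'
from h import *
s=st(); w=shot('wrist')
q=s['ee_rot']; ty=np.array([2*q[1]*q[2],q[2]**2-q[1]**2])
for b in caps(w,[(.424,-.0465)]): print('w',b,'corr',(np.array(b[0])+.0016*ty).round(4))
E
```

```text
t 47.98 p [ 0.425  -0.1103  0.3427] q [-0.     0.713  0.701  0.   ] w 0.0599 F [ 0.5  0.7 -0.2] j [-0.41  0.05  1.7   0.    1.4  -0.4 ]
w ([0.423, -0.048], 'd mm', np.float64(34.2), 'res', np.float64(0.24)) corr [ 0.4246 -0.048 ]
```

Request:
drive_tool --pt "0 0.02 -0.03 0" --pt "-0.0004 0.025 -0.05 0" --pt "0 0.0173 -0.05 0" --pt "0 0 -0.04 0" --pt "0 0 -0.02 0"

```text
clock: 48.65
position: [0.4231, -0.0475, 0.1507]
ee_rot: [-0.002, 0.713, 0.701, -0.001]
contact_force: [0.4, 1.0, -0.0]
width: 0.0596
```

Request:
drive_tool --pt "0 0 -0.015 0" --pt "0 0 -0.0077 0" --pt "0 0 0 0" --pt "0 0 0 0" --pt "0 0 0 0"

```text
clock: 49.28
position: [0.4245, -0.0485, 0.1307]
ee_rot: [0.001, 0.713, 0.701, 0.0]
contact_force: [-0.1, 0.2, -0.6]
width: 0.0602
```

Request:
drive_tool --pt "0 0 0 0" --pt "0 0 0 0" --pt "0 0 0 0" --pt "0 0 0 0" --pt "0 0 0 0" --jaw 0.02 --force 35

```text
clock: 49.9
position: [0.4241, -0.0485, 0.1305]
ee_rot: [0.0, 0.713, 0.701, 0.0]
contact_force: [-0.3, -0.6, 6.3]
width: 0.0332
```

Request:
drive_tool --pt "0 0 0 0" --pt "0 0 0.025 -1" --pt "0 0 0.045 -2" --pt "0 0 0.05 -2" --pt "0 0 0.045 -1"

```text
clock: 50.52
position: [0.424, -0.0483, 0.2964]
ee_rot: [0.0, 0.749, 0.662, 0.0]
contact_force: [1.2, 0.8, -0.7]
width: 0.0333
```

Request:
drive_tool --pt "0.02 0.01 0 0" --pt "0.03 0.014 0 0" --pt "0.035 0.015 0 0" --pt "0.027 0.01 0 0" --pt "0.015 0.006 0 0"

```text
clock: 51.15
position: [0.5522, 0.0076, 0.2929]
ee_rot: [-0.001, 0.749, 0.663, -0.001]
contact_force: [0.7, 0.3, -0.8]
width: 0.0329
```

Request:
drive_tool --pt "0 0 0 0" --pt "0 0 0 0" --pt "0 0 0 0" --pt "0 0 0 0" --pt "0 0 0 0"

```text
clock: 51.78
position: [0.5508, 0.0064, 0.2954]
ee_rot: [0.0, 0.749, 0.662, 0.0]
contact_force: [-0.5, 0.1, -1.4]
width: 0.033
```

```bash
python3 - <<'E'
from h import *
s=st(); w=shot('wrist','w8.png')
q=s['ee_rot']; ty=np.array([2*q[1]*q[2],q[2]**2-q[1]**2])
a=np.array([.118,.993])
for k,r in ((1,.0185),(2,.0215)):
    h=hole(w,np.array([.5426,.0155])+a*.058*k,r); print(k,h,'corr',(np.array(h[0])+.0016*ty).round(4))
E
```

```text
t 51.77 p [0.5508 0.0064 0.2954] q [0.    0.749 0.662 0.   ] w 0.033 F [-0.5  0.1 -1.4] j [-0.11  0.24  1.57 -0.    1.33  0.01]
1 ([0.5492, 0.0731], 0.0005, 23.6) corr [0.5508 0.0729]
2 ([0.5563, 0.1297], -0.0005, 21.4) corr [0.5579 0.1295]
```

Request:
drive_tool --pt "0 0.015 -0.01 0" --pt "0 0.025 -0.025 0" --pt "0 0.02 -0.03 0" --pt "0 0.006 -0.03 0" --pt "0 0 -0.012 0"

```text
clock: 52.45
position: [0.5497, 0.0739, 0.1858]
ee_rot: [-0.001, 0.749, 0.663, -0.001]
contact_force: [-1.1, -0.5, -1.3]
width: 0.033
```

Request:
drive_tool --pt "0 0 0 0" --pt "0 0 0 0" --pt "0 0 0 0" --pt "0 0 0 0" --pt "0 0 0 0"

```text
clock: 53.08
position: [0.5513, 0.0725, 0.1885]
ee_rot: [0.0, 0.749, 0.662, 0.0]
contact_force: [1.1, -0.7, -0.9]
width: 0.0334
```

Request:
drive_tool --pt "0 0 -0.004 0" --pt "0 0 -0.004 0" --pt "0 0 -0.004 0" --pt "0 0 -0.004 0" --pt "0 0 -0.002 0"

```text
clock: 53.7
position: [0.551, 0.0726, 0.1697]
ee_rot: [-0.0, 0.749, 0.663, -0.0]
contact_force: [0.8, 0.1, -0.7]
width: 0.0325
```

Request:
drive_tool --pt "0 0 -0.006 0" --pt "0 0 -0.006 0" --pt "0 0 -0.006 0" --pt "0 0 -0.006 0" --pt "0 0 -0.003 0"

```text
clock: 54.32
position: [0.5509, 0.0726, 0.1426]
ee_rot: [-0.0, 0.749, 0.663, -0.0]
contact_force: [0.3, 0.4, -0.7]
width: 0.0331
```

Request:
drive_tool --pt "0 0 0 0" --pt "0 0 0 0" --pt "0 0 0 0" --pt "0 0 0.02 0" --pt "0 0 0.04 0" --jaw 0.07

```text
clock: 54.95
position: [0.5501, 0.0726, 0.2024]
ee_rot: [-0.001, 0.749, 0.663, -0.001]
contact_force: [1.2, 0.1, -0.4]
width: 0.0697
```

Request:
drive_tool --pt "0 0 0.05 0" --pt "-0.01 -0.03 0.05 0" --pt "-0.012 -0.045 0.04 1" --pt "-0.013 -0.05 0 2" --pt "-0.013 -0.05 0 2"

```text
clock: 55.58
position: [0.5027, -0.1037, 0.3443]
ee_rot: [0.001, 0.719, 0.695, 0.001]
contact_force: [0.1, 0.1, 0.6]
width: 0.0702
```

Request:
drive_tool --pt "-0.013 -0.05 0 1" --pt "-0.013 -0.05 0 0" --pt "-0.013 -0.05 0 0" --pt "-0.013 -0.05 0 0" --pt "-0.013 -0.05 0 0"

```text
clock: 56.2
position: [0.4375, -0.3539, 0.3435]
ee_rot: [0.0, 0.713, 0.701, 0.0]
contact_force: [0.0, -0.6, 0.4]
width: 0.0699
```

Request:
drive_tool --pt "-0.012 -0.045 0 0" --pt "-0.007 -0.02 0 0" --pt "0 0 0 0" --pt "0 0 0 0" --pt "0 0 0 0"

```text
clock: 56.82
position: [0.4197, -0.4158, 0.3434]
ee_rot: [0.0, 0.713, 0.701, 0.0]
contact_force: [0.6, -0.2, 0.0]
width: 0.0699
```

```bash
python3 - <<'E'
from h import *
s=st(); w=shot('wrist')
q=s['ee_rot']; ty=np.array([2*q[1]*q[2],q[2]**2-q[1]**2])
for b in caps(w,[(.418,-.352)]): print('w',b,'corr',(np.array(b[0])+.0016*ty).round(4))
E
```

```text
t 56.83 p [ 0.4197 -0.4158  0.3434] q [0.    0.713 0.701 0.   ] w 0.0699 F [ 0.6 -0.2  0. ] j [-0.9   0.28  1.4   0.    1.46 -0.88]
w ([0.4181, -0.352], 'd mm', np.float64(40.1), 'res', np.float64(0.21)) corr [ 0.4197 -0.352 ]
```

Request:
drive_tool --pt "0 0.02 -0.03 0" --pt "0 0.025 -0.05 0" --pt "0 0.0188 -0.05 0" --pt "0 0 -0.04 0" --pt "0 0 -0.02 0"

```text
clock: 57.5
position: [0.4187, -0.3515, 0.1512]
ee_rot: [-0.002, 0.713, 0.701, 0.0]
contact_force: [0.4, -0.7, -0.4]
width: 0.0702
```

Request:
drive_tool --pt "0 0 -0.015 0" --pt "0 0 -0.0084 0" --pt "0 0 0 0" --pt "0 0 0 0" --pt "0 0 0 0"

```text
clock: 58.12
position: [0.4194, -0.354, 0.1305]
ee_rot: [0.001, 0.713, 0.701, -0.0]
contact_force: [0.8, 1.3, -0.1]
width: 0.0699
```

Request:
drive_tool --pt "0 0 0 0" --pt "0 0 0 0" --pt "0 0 0 0" --pt "0 0 0 0" --pt "0 0 0 0" --jaw 0.025 --force 35

```text
clock: 58.75
position: [0.419, -0.3537, 0.1301]
ee_rot: [0.0, 0.713, 0.701, -0.0]
contact_force: [-1.3, 0.4, 5.0]
width: 0.0391
```

Request:
drive_tool --pt "0 0 0 0" --pt "0 0 0.03 -1" --pt "0 0 0.05 -2" --pt "0 0 0.055 -2" --pt "0 0 0.05 -1"

```text
clock: 59.38
position: [0.4192, -0.3533, 0.3158]
ee_rot: [-0.0, 0.749, 0.662, 0.0]
contact_force: [0.1, -0.0, -1.8]
width: 0.039
```

Request:
drive_tool --pt "0 0.03 0 0" --pt "0 0.045 0 0" --pt "0 0.05 0 0" --pt "0 0.05 0 0" --pt "0 0.05 0 0"

```text
clock: 60.0
position: [0.4189, -0.1268, 0.314]
ee_rot: [-0.0, 0.749, 0.662, 0.0]
contact_force: [0.3, -0.3, -0.3]
width: 0.0392
```

Request:
drive_tool --pt "0.015 0.05 0 0" --pt "0.03 0.045 0 0" --pt "0.035 0.04 0 0" --pt "0.035 0.035 0 0" --pt "0.023 0.0215 -0.02 0"

```text
clock: 60.62
position: [0.5593, 0.0652, 0.2949]
ee_rot: [0.001, 0.748, 0.663, 0.002]
contact_force: [0.1, -0.5, -2.3]
width: 0.0394
```

Request:
drive_tool --pt "0 0 0 0" --pt "0 0 0 0" --pt "0 0 0 0" --pt "0 0 0 0" --pt "0 0 0 0"

```text
clock: 61.25
position: [0.5569, 0.0624, 0.2952]
ee_rot: [0.0, 0.749, 0.662, 0.0]
contact_force: [-0.5, 0.1, -1.0]
width: 0.0393
```

```bash
python3 - <<'E'
from h import *
s=st(); w=shot('wrist','w9.png')
q=s['ee_rot']; ty=np.array([2*q[1]*q[2],q[2]**2-q[1]**2])
for k,r,g in ((2,.0215,(.5563,.1297)),(3,.0245,(.563,.188))):
    h=hole(w,g,r); print(k,h,'corr',(np.array(h[0])+.0016*ty).round(4))
E
```

```text
t 61.25 p [0.5569 0.0624 0.2952] q [0.    0.749 0.662 0.   ] w 0.0393 F [-0.5  0.1 -1. ] j [-0.01  0.26  1.55 -0.    1.33  0.11]
2 ([0.5563, 0.1302], 0, 24.4) corr [0.5579 0.13  ]
3 ([0.5632, 0.1875], -0.0005, 17.3) corr [0.5648 0.1873]
```

Request:
drive_tool --pt "0 0.015 -0.01 0" --pt "0 0.025 -0.025 0" --pt "0.0006 0.02 -0.03 0" --pt "0 0.0056 -0.03 0" --pt "0 0 -0.012 0"

```text
clock: 61.92
position: [0.5562, 0.1297, 0.1853]
ee_rot: [-0.001, 0.749, 0.663, -0.002]
contact_force: [0.7, -0.6, -1.6]
width: 0.039
```

Request:
drive_tool --pt "0 0 0 0" --pt "0 0 0 0" --pt "0 0 0 0" --pt "0 0 0 0" --pt "0 0 0 0"

```text
clock: 62.55
position: [0.5578, 0.1284, 0.1881]
ee_rot: [0.0, 0.749, 0.662, 0.0]
contact_force: [0.0, -0.1, -1.5]
width: 0.0388
```

Request:
drive_tool --pt "0 0 -0.004 0" --pt "0 0 -0.004 0" --pt "0 0 -0.004 0" --pt "0 0 -0.004 0" --pt "0 0 -0.002 0"

```text
clock: 63.18
position: [0.5576, 0.1285, 0.1693]
ee_rot: [-0.0, 0.749, 0.663, -0.0]
contact_force: [0.0, -0.9, -1.8]
width: 0.039
```

Lower, release, retreat to a clear spot and check everything.

Request:
drive_tool --pt "0 0 -0.006 0" --pt "0 0 -0.006 0" --pt "0 0 -0.006 0" --pt "0 0 -0.006 0" --pt "0 0 -0.003 0"

```text
clock: 63.8
position: [0.5575, 0.1285, 0.1422]
ee_rot: [-0.0, 0.749, 0.663, -0.0]
contact_force: [0.2, -0.2, -2.1]
width: 0.0388
```

Request:
drive_tool --pt "0 0 0 0" --pt "0 0 0 0" --pt "0 0 0 0" --pt "0 0 0.02 0" --pt "0 0 0.04 0" --jaw 0.07

```text
clock: 64.42
position: [0.5567, 0.1283, 0.202]
ee_rot: [-0.001, 0.749, 0.663, -0.002]
contact_force: [0.5, -0.1, 0.3]
width: 0.0701
```

Request:
drive_tool --pt "0 0 0.05 0" --pt "-0.02 -0.01 0.05 0" --pt "-0.035 -0.015 0.045 0" --pt "-0.045 -0.015 0.01 0" --pt "-0.03 -0.01 0 0"

```text
clock: 65.05
position: [0.4262, 0.0781, 0.3595]
ee_rot: [0.001, 0.749, 0.663, 0.001]
contact_force: [-0.1, -0.2, 0.1]
width: 0.0697
```

Request:
drive_tool --pt "-0.01 0 0 0" --pt "0 0 0 0" --pt "0 0 0 0" --pt "0 0 0 0" --pt "0 0 0 0"

```text
clock: 65.68
position: [0.4183, 0.0786, 0.3573]
ee_rot: [-0.0, 0.749, 0.663, -0.0]
contact_force: [-0.5, 0.0, -0.6]
width: 0.0699
```

```bash
python3 - <<'E'
from h import *
st(); s=shot('scene','s9.png')
for n in ['tube28_mid','tube34_mid','tube40_mid','tube46_mid','tube52_mid','book0_mid','weight','tumbler','cashtin']: print(n,[(np.round(d['point'],3).tolist(),round(d['score'],2)) for d in spotter.landmark_of(n,'scene')][:3])
t=shot('top','t9.png')
for n in ['block','weight','tumbler','cashtin']: print('top',n,[(np.round(d['point'],3).tolist(),round(d['score'],2)) for d in spotter.landmark_of(n,'top')][:2])
i=cv2.imread('pics/s9.png')[130:400,120:440]; j=cv2.imread('pics/t9.png')[80:300,170:560]
cv2.imwrite('pics/end.png',np.vstack([cv2.resize(i,(640,540))[:,:640]]))
for b in caps(t,[(.5718,.2457),(.5442,.0152),(.5508,.0729),(.5579,.13)],z=.115): print('cap',b)
E
```

```text
t 65.67 p [0.4183 0.0786 0.3573] q [-0.     0.749  0.663 -0.   ] w 0.0699 F [-0.5  0.  -0.6] j [0.02 0.02 1.69 0.   1.43 0.14]
tube28_mid [([0.545, 0.02, 0.06], 0.7)]
tube34_mid [([0.548, 0.075, 0.065], 0.97), ([0.58, -0.223, -0.0], 0.7)]
tube40_mid [([0.557, 0.131, 0.062], 0.94)]
tube46_mid [([0.564, 0.248, 0.064], 0.75), ([0.556, 0.131, 0.047], 0.48)]
tube52_mid [([0.566, 0.245, 0.064], 0.58), ([0.569, -0.29, 0.094], 0.4)]
book0_mid [([0.572, -0.161, 0.102], 0.65), ([0.541, 0.014, 0.051], 0.64), ([0.208, 0.289, 0.086], 0.63)]
weight [([0.772, 0.243, -0.0], 0.82)]
tumbler [([0.771, 0.072, 0.001], 0.86)]
cashtin [([0.766, -0.137, 0.001], 0.95)]
top block [([0.572, -0.29, 0.102], 0.38)]
top weight [([0.769, 0.249, -0.002], 0.56)]
top tumbler [([0.767, 0.068, 0.001], 0.78)]
top cashtin [([0.766, -0.135, 0.001], 0.67), ([0.546, -0.225, 0.11], 0.37)]
cap ([0.5719, 0.2472], 'd mm', np.float64(51.7), 'res', np.float64(0.67))
cap ([0.5322, 0.0579], 'd mm', np.float64(114.5), 'res', np.float64(12.57))
cap ([0.5302, -0.0248], 'd mm', np.float64(52.6), 'res', np.float64(10.42))
cap ([0.5322, 0.0579], 'd mm', np.float64(114.5), 'res', np.float64(12.57))
cap ([0.5302, -0.0248], 'd mm', np.float64(52.6), 'res', np.float64(10.42))
cap ([0.5267, 0.1383], 'd mm', np.float64(53.1), 'res', np.float64(10.65))
cap ([0.5322, 0.0579], 'd mm', np.float64(114.5), 'res', np.float64(12.57))
cap ([0.5267, 0.1383], 'd mm', np.float64(53.1), 'res', np.float64(10.65))
```

View pics/end.png

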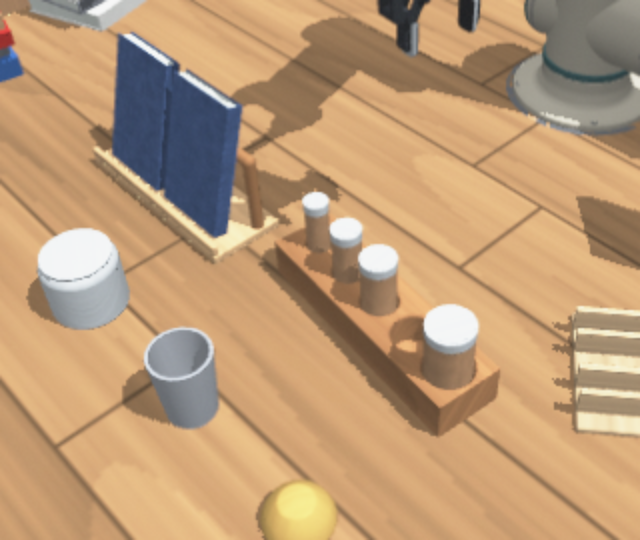

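View pics/t9.png

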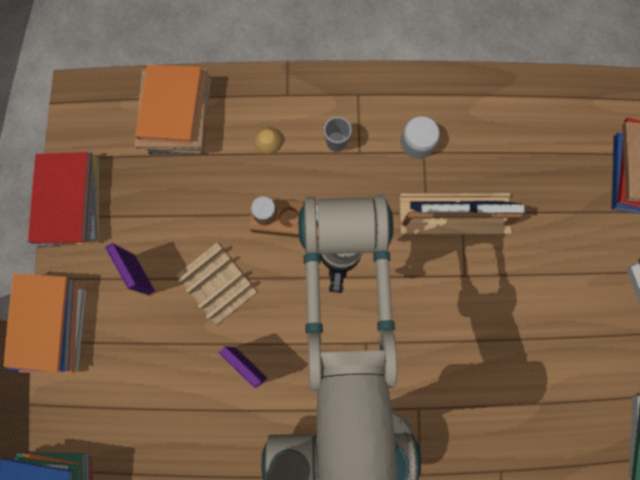

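Both pictures show four tubes seated in the block with the 46 mm hole empty, since no 46 mm tube exists. Both books lean on the stand and the bystanders are where they started. The gripper is clear of everything.

```bash
python3 -c "
from rig import manip
print(manip.sign_off())"
```

```text
the job is handed in; nothing more can be done
None
```

I handed the job in at about 66 s of the 210 s limit. Both books are on the display stand, leaning back on the rail. The four tubes that were there (28, 34, 40 and 52 mm) stand in their own holes; no 46 mm tube was in the scene.

**Last checks:**
- **Tubes:** the spotter put the tube middles at z 0.060–0.065 m, under the 0.068 m limit. The last picture shows all four seated. Each went down to about 2 mm above the hole floor before I let go, with no jamming force.
- **Books:** their centres are about 64 mm either side of mid-stand and roughly 0.13 m apart, at x about -7 mm in the stand's frame and z about 0.10 m. I judged the lean from the pictures and did not measure the angle.
- **Bystanders:** the paperweight, tumbler and cash tin are within about 5 mm of their first readings. The purple look-alikes were not touched.

**Failed or disagreed:**
- The block was knocked about 3 cm aside partway through, so I measured it again before each insertion.
- In the final top view the arm hid all but the 52 mm tube, so the cap check there failed for the other three. Those three rest on the scene camera alone.
- The spotter also called the 52 mm tube a 46 mm one. Its cap had measured 52 mm and the grip read about 51.5 mm.

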